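Hook dropped spacer plates out from behind the lathe guard and stack them on the fixture

TASK

Some blue spacer plates have dropped behind the yellow guard. Reach in under the guard with the hooked rod and draw every one of them out onto the open bench, then stack them all over the two locating pins of the fixture so that each lies flush on what is below it. Leave the hooked rod standing with its handle on the green parking mark, and do not disturb the oil bottle, the collet and the brush.

Things in the scene. Friction and masses are not known exactly. Their poses are not given: they have to be found in the camera images.
- guard: yellow guard fixed to the bench: cage 350 mm wide, 260 deep, 130 high, roof of bars, no floor. Origin: middle of its open front, on the bench; z up, x along the front, y points inward. Opening: x -168 to 168 mm, 85 mm high, under a lintel. Sides and back (y = 256 mm) closed. Plates start with their middles 100 to 130 mm inside, too deep for a gripper.
- hook: hooked rod, 0.4 kg, stands by itself on the bench (at first on the mark). Origin: under the middle of its handle at bench level; z up, x along the rod to the toe. Red handle block 60 (x) x 24 (y) mm, top 62 mm up, on a foot 70 x 44 x 8 mm. Steel rod 8 mm thick, its centre 34 mm up, runs along +x to the downturned toe. Centre of mass 20 mm from the origin along +x.
- hook_toe (a point): toe of the hooked rod: upright flat steel plate 44 mm wide (hook y), 6 mm thick (hook x), from 0 to 24 mm above the foot's underside. This point: middle of its lower edge, hook frame x = 320 mm, z = 0
- mark: green parking mark with a white outline, painted flat on the bench, 150 x 130 mm. Origin: its middle; z up.
- fixture: dark steel fixture fixed to the bench: block 110 (x) x 36 (y) x 20 mm (high) with two upright locating pins of 11 mm diameter at x = -35 and +35 mm, y = 0, standing 46 mm above the block (tops 66 mm above the bench), last 6 mm tapered. Thin grey flange 150 x 50 x 6 mm round its foot, for show. Origin: middle of its underside; z up.
- seat (a point): middle of the fixture block's top face, midway between the pins, 20 mm above the bench; axes as the fixture's
- oil_bottle: white oil bottle, 52 mm diameter, 150 mm tall, bystander; origin at the middle of its underside
- collet: steel collet, 60 mm diameter, 60 mm tall, bystander; origin at the middle of its underside
- chip_brush: brush lying on the bench, bystander; origin on its underside near its middle, x along it
- plate0: blue spacer plate (may be absent; all alike), 100 (x) x 40 (y) x 14 mm (z), about 0.15 kg, with two through holes about 14 mm wide at x = -35 and +35 mm, y = 0. Origin: middle of its underside. Lies flat, either way round is right on the pins.
- plate1: blue spacer plate (may be absent; all alike), 100 (x) x 40 (y) x 14 mm (z), about 0.15 kg, with two through holes about 14 mm wide at x = -35 and +35 mm, y = 0. Origin: middle of its underside. Lies flat, either way round is right on the pins.
- plate2: blue spacer plate (may be absent; all alike), 100 (x) x 40 (y) x 14 mm (z), about 0.15 kg, with two through holes about 14 mm wide at x = -35 and +35 mm, y = 0. Origin: middle of its underside. Lies flat, either way round is right on the pins.
Not all that is in view belongs to the job. Leave any brown, purple or red look-alike of the plate0 alone.

How it is judged:
On the way, in this order (a step that is already met when the one before it is completed fails the run):
1. the toe of the hooked rod is reached in behind the guard (y of hook_toe in the frame of guard between 0.1 and 0.26 m and x of hook_toe in the frame of guard between -0.17 and 0.17 m and height (world z) of hook_toe below 0.06 m), for 0.1 s.
2. every plate has been drawn out of the guard (its middle at least 55 mm in front of the opening) (y of each of plate0, plate1, plate2 in the frame of guard below -0.055 m), for 0.2 s.
At the end, for the whole second after the job is handed in: each plate present is on both pins (6 mm, 0.08 rad, level to 0.06 rad), 0, 14 or 28 mm above the block top to 3 mm, at rest; the hooked rod stands upright at rest on the bench, its handle middle within 45 mm of the mark's middle; the bystanders have moved less than 30 mm (horizontal distance between each of plate0, plate1, plate2 and seat below 0.006 m and angle between the x axis of each of plate0, plate1, plate2 and the x axis of fixture, either way round below 0.08 rad and angle between the z axis of each of plate0, plate1, plate2 and the z axis of fixture, either way round below 0.06 rad and (z of plate0 in the frame of seat between -0.003 and 0.003 m or z of plate0 in the frame of seat between 0.011 and 0.017 m or z of plate0 in the frame of seat between 0.025 and 0.031 m) and linear speed of each of plate0, plate1, plate2, hook below 0.02 m/s and (z of plate1 in the frame of seat between -0.003 and 0.003 m or z of plate1 in the frame of seat between 0.011 and 0.017 m or z of plate1 in the frame of seat between 0.025 and 0.031 m) and (z of plate2 in the frame of seat between -0.003 and 0.003 m or z of plate2 in the frame of seat between 0.011 and 0.017 m or z of plate2 in the frame of seat between 0.025 and 0.031 m) and horizontal distance between hook and mark below 0.045 m and angle between hook's own z axis and vertical below 0.1 rad and height (world z) of hook below 0.008 m); the robot touches nothing.
It fails at once if the oil bottle is moved more than 30 mm or tipped over (distance of oil_bottle from where it was at the start of the episode above 0.03 m or angle between oil_bottle's own z axis and vertical above 0.5 rad).
It fails at once if the collet is moved more than 30 mm or tipped over (distance of collet from where it was at the start of the episode above 0.03 m or angle between collet's own z axis and vertical above 0.5 rad).
It fails at once if the brush is moved more than 30 mm (distance of chip_brush from where it was at the start of the episode above 0.03 m).
Of plate0, plate1, plate2 only 2 to 3 are there at a start; the rules pass over those that are not, and their reading is None.
At some moment in a run one of plate0, plate1, plate2, hook may be knocked a few centimetres aside while the robot is not near it.
Once in a run the grip may slacken for a moment while it holds something.
It also fails if it takes over 210 s, if anything falls off the work surface, if the arm or the gripper's body presses on something with over 40 N, if the wrist force passes 120 N, or if a joint passes its speed limit or range.

ROBOT

A 6-joint arm with a two-finger parallel gripper is mounted at the origin on the work surface. World frame = base frame: x ahead of the robot, y to its left, z up, the work surface at z = 0. Lengths are in m, angles in rad, forces in N, time in s.
With the tool pointing down it reaches from about 0.35 to 0.775 m from the base axis. Payload 7.3 kg.
Tool frame: the origin (TCP) lies at the very end of the fingers, on their centre line; the grasp point (between the pads) lies grip_point_offset behind it (grip_point_offset is the distance from the TCP to the grasp point, in m); z points along the fingers, y is the direction in which the jaws open and shut (so a half turn about z gives the same grasp; the last joint's range is limited). The gripper opens to 92 mm and grips with 3 to 60 N. Pads are 19 mm wide; open, the fingers measure 130 mm over their backs; the gripper's body (75 mm by 190 mm) begins 47 mm behind the grasp point.
Start: joints at [-1.323, 0.342, 1.524, -0, 1.275, -0.146], TCP at [0.201, -0.485, 0.193] pointing down, gripper open.
Joint ranges: [-2.53, 2.53], [-0.77, 2.02], [0.04, 2.7], [-1, 4.14], [0.28, 2.66], [-3.11, 3.11]. Speed limits (rad/s): [2.57, 2.57, 3.14, 3.14, 3.14, 3.14].

INTERFACE

Orientations are given as [roll, pitch, yaw] about the fixed x, y, z axes, in that order (R = Rz(yaw) Ry(pitch) Rx(roll)).
In Python, from cell import * gives the robot as it stands.
- The arm moves only by the shell command python3 -m inch 'ROWS' [OPENING] [FORCE]. ROWS is JSON, a list that holds one entry, the list of rows, each a list of 4 numbers: the shift along the tool's x, y, z in mm, then the turn about the tool's z in rad. In form: [[[x, y, z, roll], ...]]. A call has 1 to 10 rows; each row shifts and turns the commanded pose from where the row before left it, along the tool's axes as they then stand; what a row does not reach is not made up. A row lasts 1/8 s, in which the tool goes at most 62.5 mm and 10.7 degrees, less where a joint would pass 70% of its speed; a pose out of reach is approached as far as the arm can. A call with a gripper value outside its range is refused whole. OPENING is the closure, from -1 (fully open) to 1 (shut), set as the call begins (- or left out, the last holds). The fingers move at their own pace and stop on an object; FORCE is the grip in N (left out, the last holds). Time passes only in rows, so rows that do not move let the fingers close. It gives the time, the measured TCP pose, the force and the opening at its end, in the units of the state.
- observe(): the state, without advancing time (a new reading comes with each control period).
- read_camera(name): name is "side" or "top" or "wrist"; returns a dict with "img" (420x560x3 uint8, blue, green, red), "fx", "fy", "cx", "cy" (pixels), "k1" (the pictures are not rectified: a ray, as slopes to the right and down, at radius r is drawn at 1 + k1 r^2 times it, then the intrinsics apply), "eye" and "rotation" of the camera in the world; the wrist camera has in their place "T_tool_cam" (4x4, takes a point from camera to tool coordinates, whose origin is the TCP and whose axes are the flange's). Camera axes: x right, y down, z forward; pixel columns grow to the right and rows downward; lengths in m; the calibration is good to about 2 mm. A picture is of the moment at which its call begins: read the wrist's pose just before it. There is no depth.
- hand_in(): hands the job in, once; it reports no verdict.
Trained networks look in the newest picture that a camera, given by its name, has taken for a name from the list of things; names that differ only in an ending like _2 or _b are one class to them, and where a whole thing is asked for, a point or a joint stands for the part that bears it (a point fixed in the world has none). Each returns a list of dicts, best first, with "conf" (0 to 1); they miss things now and then, are a little off and sometimes report something else, mostly with a low value. They report only what shows in the picture. A call takes as long as a camera call. They do not tell look-alikes from the thing itself.
- boxes_of(camera, label): "at" ([row, column] in pixels, amid what is visible of it).
- place_of(camera, label): "at" ([row, column] in pixels: a listed point, or the origin of a listed thing).
The state is a dict: "time": time; "qpos": joint angles; "qvel": joint speeds; "joint_efforts": joint torques, N m; "tool_pos": TCP position; "tool_rot": TCP orientation; "contact_force": force on the tool from outside, world axes, zero at the start; "torque": the same for the moment, N m; "opening": finger opening in m.
Only numpy, scipy, OpenCV 4.12 (cv2) and the standard library are available. Lean on these libraries where they do the work, as an engineer would, in place of code of your own. Each camera call takes 0.05 s, during which the arm holds its last target. There are 200 camera calls.

## Working session

There is one attempt and no reset: what is moved stays moved. The work goes in short steps, Python scripts to look and compute and a shell command to move; the robot and the scene stay as the last step left them, time stands still between calls to the robot, and variables do not carry over. Pictures are saved under pics/ and viewed, about 12 in all and at most 16, crops included, and the job is handed in when it is done.

```bash
ls; mkdir -p pics
python3 - <<'E'
from cell import *
import cv2
s=observe(); print({k:s[k] for k in('time','tool_pos','tool_rot','opening','contact_force')}); 
try: print(grip_point_offset)
except Exception as e: print(e)
for c in("top","side"):
    r=read_camera(c); cv2.imwrite(f"pics/{c}0.png",r["img"]); print(c,{k:v for k,v in r.items() if k!="img"})
    for l in("guard","hook","hook_toe","mark","fixture","seat","oil_bottle","collet","chip_brush","plate0"):
        print(l,[(([round(x) for x in d["at"]]),round(d["conf"],2)) for d in place_of(c,l)])
E
```

```text
pics
{'time': 0.0, 'tool_pos': array([ 0.20135125, -0.48435213,  0.19194453]), 'tool_rot': array([-3.14005633e+00, -2.24201372e-04,  3.93800378e-01]), 'opening': 0.09141821285800904, 'contact_force': array([-0.22023893,  0.7791211 , -0.00864001])}
0.0188
top {'fx': 526.8227554535125, 'fy': 526.8227554535125, 'cx': 285.3283702423259, 'cy': 207.52500399739876, 'k1': -0.015333567242683603, 'eye': array([0.30854786, 0.0598332 , 1.57838498]), 'rotation': array([-2.99414078,  0.01364611, -1.57790113])}
guard [([207, 255], 0.7)]
hook [([236, 441], 0.84)]
hook_toe [([255, 339], 0.89)]
mark [([238, 442], 0.91), ([129, 319], 0.57), ([140, 277], 0.44), ([240, 218], 0.23)]
fixture [([186, 420], 0.84)]
seat [([184, 421], 0.67)]
oil_bottle [([130, 320], 0.94)]
collet [([141, 274], 0.86)]
chip_brush [([130, 368], 0.84), ([208, 215], 0.47)]
plate0 [([239, 218], 0.84), ([279, 129], 0.82), ([187, 133], 0.79), ([298, 217], 0.78), ([209, 217], 0.71), ([233, 138], 0.67)]
side {'fx': 396.90307711340387, 'fy': 396.90307711340387, 'cx': 279.5630063070395, 'cy': 215.72011997555447, 'k1': -0.03050846735501647, 'eye': array([-0.02702005,  0.74447122,  0.66948794]), 'rotation': array([-2.1635533 , -0.00890185, -2.42229483])}
guard []
hook [([188, 389], 0.58)]
hook_toe [([233, 355], 0.95)]
mark [([191, 390], 0.95), ([176, 348], 0.46)]
fixture [([180, 346], 0.53), ([192, 392], 0.42)]
seat [([176, 349], 0.78)]
oil_bottle [([193, 245], 0.87)]
collet [([216, 221], 0.44)]
chip_brush [([174, 279], 0.81)]
plate0 [([359, 159], 0.96), ([290, 257], 0.84), ([282, 226], 0.83), ([412, 192], 0.83), ([322, 118], 0.61), ([336, 313], 0.6)]
```

View pics/top0.png

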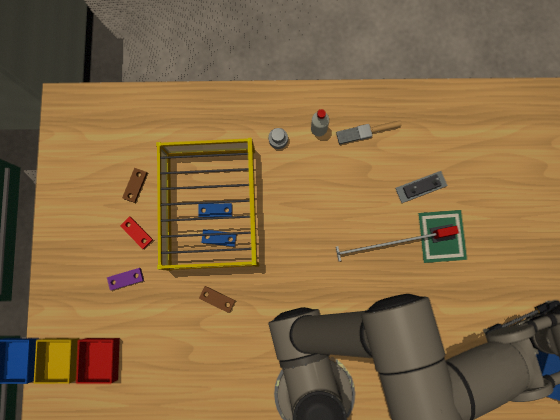

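View pics/side0.png

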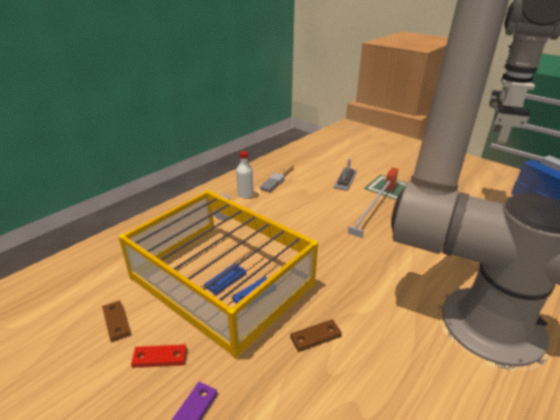

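```bash
cat > h.py <<'E'
from cell import *
import numpy as np, cv2
from scipy.spatial.transform import Rotation as R
def camera(c):
    s=observe(); r=read_camera(c); 
    if "eye" in r: r["R"]=R.from_euler("xyz",r["rotation"]).as_matrix(); r["t"]=np.array(r["eye"])
    else:
        T=np.eye(4); T[:3,:3]=R.from_euler("xyz",s["tool_rot"]).as_matrix(); T[:3,3]=s["tool_pos"]
        T=T@np.array(r["T_tool_cam"]); r["R"]=T[:3,:3]; r["t"]=T[:3,3]
    r["K"]=np.array([[r["fx"],0,r["cx"]],[0,r["fy"],r["cy"]],[0,0,1]]); r["D"]=np.array([r["k1"],0,0,0,0.])
    return r
def world(r,at,z):   # pixel(s) [row,col] -> world xy at height z
    at=np.atleast_2d(np.array(at,float))
    u=cv2.undistortPoints(at[:,None,::-1].copy(),r["K"],r["D"])[:,0]
    d=np.c_[u,np.ones(len(u))]@r["R"].T
    return (r["t"]+d*((z-r["t"][2])/d[:,2])[:,None])[:,:2]
def pix(r,P):        # world -> [row,col]
    P=np.atleast_2d(np.array(P,float)); c=(P-r["t"])@r["R"]
    return cv2.projectPoints(c[:,None],np.zeros(3),np.zeros(3),r["K"],r["D"])[0][:,0,::-1]
def tool(dx,dy):     # world shift (m) -> tool shift (mm)
    s=observe(); return R.from_euler("xyz",s["tool_rot"]).inv().apply([dx,dy,0])*1000
E
python3 - <<'E'
from h import *
for c in("top","side"):
    r=camera(c)
    for l,z in(("guard",0),("hook",0),("hook_toe",0),("mark",0),("fixture",0),("seat",.02),("oil_bottle",0),("collet",0),("chip_brush",0),("plate0",0)):
        for d in place_of(c,l):
            if d["conf"]>.5: print(c,l,np.round(d["at"]),world(r,d["at"],z).round(4)[0],round(d["conf"],2))
    if c=="top":
        hsv=cv2.cvtColor(r["img"],cv2.COLOR_BGR2HSV)
        for n,lo,hi in(("blue",(95,90,50),(130,255,255)),("red",(0,150,80),(6,255,255)),("green",(45,90,50),(85,255,255))):
            m=cv2.inRange(hsv,lo,hi); k,lb,st,ce=cv2.connectedComponentsWithStats(m)
            for i in range(1,k):
                if st[i,4]>25:
                    print(n,st[i],ce[i].round(1), hsv[lb==i].mean(0).round())
E
```

```text
top guard [208. 255.] [0.5435 0.1717] 0.71
top hook [233. 441.] [ 0.4604 -0.3861] 0.86
top hook_toe [252. 335.] [ 0.4062 -0.0684] 0.66
top mark [238. 443.] [ 0.4454 -0.3916] 0.67
top fixture [186. 424.] [ 0.6052 -0.3414] 0.9
top seat [184. 422.] [ 0.6076 -0.3312] 0.85
top collet [140. 275.] [0.7534 0.1111] 0.82
top chip_brush [131. 368.] [ 0.7806 -0.177 ] 0.64
top plate0 [210. 214.] [0.5375 0.2959] 0.95
top plate0 [189. 132.] [0.606  0.5494] 0.93
top plate0 [240. 220.] [0.4465 0.2772] 0.85
top plate0 [275. 126.] [0.3439 0.556 ] 0.68
top plate0 [298. 216.] [0.2751 0.2864] 0.66
top plate0 [230. 137.] [0.4773 0.5277] 0.63
blue [199 203  33  14 399] [215.  209.8] [107. 181. 105.]
blue [203 230  24   4  59] [211.1 231.5] [107. 170. 107.]
blue [202 234  34  13 289] [219.9 239.6] [107. 179. 107.]
blue [   0  339   29   45 1073] [ 15.8 360.3] [108. 211. 113.]
blue [542 354  18  22 295] [551.4 364.6] [107. 183.  93.]
blue [548 384  12  17 113] [555.6 392.4] [107. 179.  96.]
red [317 109   9   8  51] [321.1 113. ] [  2. 218. 150.]
red [120 217  32  32 429] [135.9 232.3] [  1. 213. 168.]
red [4
[... 282 characters left out ...]
.  87.]
side hook [187. 389.] [ 0.461  -0.3899] 0.95
side hook_toe [234. 354.] [ 0.4046 -0.0766] 0.66
side mark [191. 390.] [ 0.4459 -0.3673] 0.97
side fixture [178. 344.] [ 0.6087 -0.3361] 0.86
side seat [291. 256.] [0.4409 0.2816] 0.66
side seat [175. 347.] [ 0.5949 -0.3303] 0.61
side collet [181. 346.] [ 0.5964 -0.3257] 0.53
side chip_brush [176. 277.] [ 0.7974 -0.1909] 0.72
side chip_brush [182. 345.] [ 0.5941 -0.3171] 0.59
side plate0 [413. 194.] [0.3292 0.5555] 0.97
side plate0 [337. 316.] [0.2695 0.2815] 0.94
side plate0 [358. 160.] [0.4683 0.5282] 0.89
side plate0 [290. 257.] [0.4572 0.2646] 0.82
side plate0 [322. 119.] [0.6095 0.5345] 0.7
side plate0 [284. 226.] [0.5248 0.2997] 0.68
```

Top view: two blue plates show behind the guard, at (col 215, row 210) and (220, 240). The look-alikes are brown (135,186), brown (218,299), red (136,232) and purple (126,279); all are outside the guard and get left alone. The hook points at the guard's opening, and the guard's inward direction is about world +y.

```bash
python3 -m inch '[[[39,1,0,0],[39,1,0,0],[39,1,0,0],[39,1,0,0],[39,1,0,0],[39,1,0,0],[39,1,0,0]]]' -1
python3 -m inch '[[[0,0,0,-0.149],[0,0,0,-0.149],[0,0,0,-0.149],[0,0,0,-0.149],[0,0,0,-0.149],[0,0,0,-0.149],[0,0,0,-0.149],[0,0,0,-0.149],[0,0,0,-0.149]]]'
python3 - <<'E'
from h import *
r=camera("wrist"); cv2.imwrite("pics/w1.png",r["img"]); print(r["T_tool_cam"])
for l in("hook","mark","fixture","seat","hook_toe"):
    for d in place_of("wrist",l): print(l,np.round(d["at"]),round(d["conf"],2),world(r,d["at"],.02 if l=="seat" else 0))
t=camera("top"); cv2.imwrite("pics/t1c.png",cv2.resize(t["img"][125:315,105:345],None,fx=3.2,fy=3.2,interpolation=cv2.INTER_CUBIC))
m=cv2.inRange(cv2.cvtColor(t["img"],cv2.COLOR_BGR2HSV),(95,90,40),(130,255,255)); m[:,:160]=0;m[:,255:]=0;m[:140]=0;m[270:]=0
m=cv2.morphologyEx(m,cv2.MORPH_CLOSE,np.ones((3,3)))
k,lb,st,ce=cv2.connectedComponentsWithStats(m)
for i in range(1,k):
    if st[i,4]>60:
        p=np.argwhere(lb==i); w=world(t,p,.014).astype(np.float32)
        print(st[i],cv2.minAreaRect(w*1000))
E
```

```text
time: 3.08
tool_pos: [0.4574, -0.386, 0.1926]
tool_rot: [3.141, 0.0, 0.394]
contact_force: [-0.0, -0.2, 0.6]
opening: 0.092
time: 4.2
tool_pos: [0.4562, -0.3865, 0.1926]
tool_rot: [-3.142, -0.0, 1.74]
contact_force: [0.0, -0.6, 0.4]
opening: 0.0915
[[-5.92232146e-04 -9.50369625e-01 -3.11122524e-01  8.39726915e-02]
 [ 9.99999824e-01 -5.50038584e-04 -2.23359201e-04  4.33365109e-04]
 [ 4.11444078e-05 -3.11122602e-01  9.50369783e-01 -1.90920003e-01]
 [ 0.00000000e+00  0.00000000e+00  0.00000000e+00  1.00000000e+00]]
hook [185. 283.] 0.83 [[ 0.46300577 -0.39044421]]
mark [180. 278.] 0.77 [[ 0.45495291 -0.38612566]]
fixture [159. 412.] 0.79 [[ 0.60917127 -0.33353962]]
seat [161. 415.] 0.74 [[ 0.60410948 -0.33388505]]
[199 203  33  14 410] ((537.0435180664062, 291.1424255371094), (97.23131561279297, 39.510948181152344), 89.49344635009766)
[202 230  34  17 389] ((452.3720397949219, 279.61383056640625), (99.22455596923828, 40.29169464111328), 82.86418151855469)
```

View pics/w1.png

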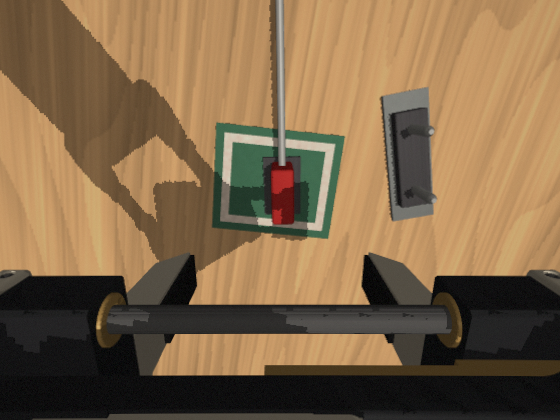

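View pics/t1c.png

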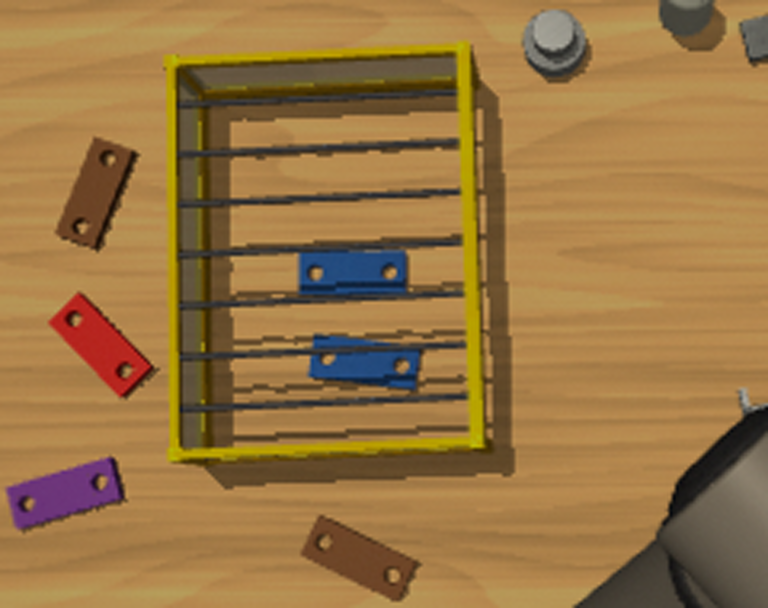

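The wrist view shows the handle at (283,190), slightly above centre on the mark, with the fixture at (410,160). The crop shows two blue shapes in the guard; the lower one (365,362) has an odd lower edge and may be two plates stacked. I'll check that closely.

Run:
```python
from h import *
t=camera("top"); s=camera("side"); w=camera("wrist")
a=cv2.resize(t["img"][195:255,190:245],(400,436),interpolation=cv2.INTER_CUBIC)
b=cv2.resize(s["img"][255:315,195:285],(400,267),interpolation=cv2.INTER_CUBIC)
b=cv2.copyMakeBorder(b,0,436-267,0,0,cv2.BORDER_CONSTANT); cv2.imwrite("pics/ab.png",np.hstack([a,b]))
p=world(w,[[5,279],[150,282]],.034); print("rod",p); d=p[0]-p[1]; print("yaw",np.arctan2(d[1],d[0]))
hsv=cv2.cvtColor(w["img"],cv2.COLOR_BGR2HSV); m=cv2.inRange(hsv,(0,120,130),(8,255,255)); q=np.argwhere(m)
print(q.min(0),q.max(0)); print(world(w,[[165,283],[225,283],[195,272],[195,294]],.062))
print("tool",tool(0,0),observe()["tool_pos"])
```

```text
rod [[ 0.42830904 -0.21242612]
 [ 0.45335045 -0.34513486]]
yaw 1.7572979635001158
[170 272] [223 292]
[[ 0.45597506 -0.35635044]
 [ 0.46662962 -0.41977093]
 [ 0.44988636 -0.38894497]
 [ 0.47239647 -0.3852583 ]]
tool [0. 0. 0.] [ 0.45625264 -0.38654424  0.19263304]
```

View pics/ab.png

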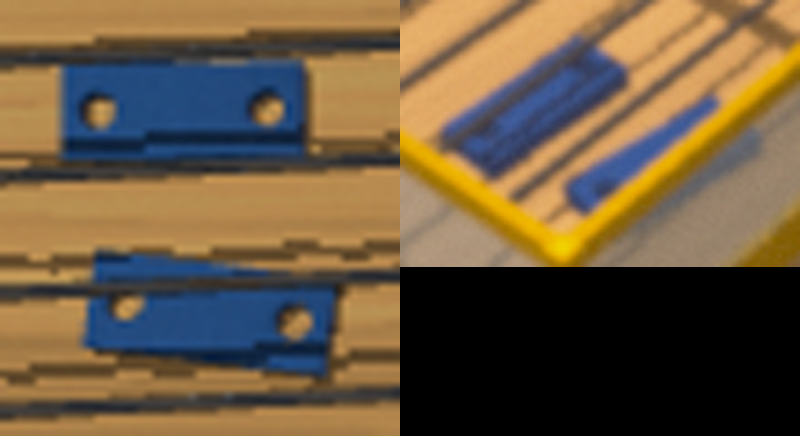

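At close range there are two single blue plates, because wood shows through all their holes and the dark bands are bar shadows. They are at A (0.537, 0.291), axis along y, and B (0.452, 0.280), yaw about 1.45. Next I grip the hook.

```bash
python3 -m inch '[[[-1,5,0,0],[0,0,40,0],[0,0,40,0],[0,0,40,0],[0,0,30,0],[0,0,20,0],[0,0,0,0]]]' -1
python3 -m inch '[[[0,0,0,0],[0,0,0,0],[0,0,0,0],[0,0,0,0],[0,0,0,0],[0,0,0,0]]]' 1 45
python3 -m inch '[[[0,0,-10,0],[0,0,-10,0],[0,0,-10,0],[0,0,0,0]]]'
```

```text
time: 5.58
tool_pos: [0.4608, -0.3858, 0.021]
tool_rot: [-3.14, -0.003, 1.735]
contact_force: [0.8, 0.1, 0.2]
opening: 0.0919
time: 6.32
tool_pos: [0.4613, -0.3867, 0.0227]
tool_rot: [3.142, 0.0, 1.735]
contact_force: [0.8, 0.2, -0.4]
opening: 0.0365
time: 6.82
tool_pos: [0.4619, -0.3873, 0.054]
tool_rot: [3.14, 0.002, 1.735]
contact_force: [-0.4, 0.8, -0.4]
opening: 0.0009
```

```bash
python3 -m inch '[[[0,0,-40,0],[0,0,-40,0],[0,0,-40,0],[0,0,0,0]]]' -1
python3 - <<'E'
from h import *
r=camera("wrist"); cv2.imwrite("pics/w2.png",r["img"]); 
for l in("hook","mark"):
    for d in place_of("wrist",l): print(l,np.round(d["at"]),round(d["conf"],2),world(r,d["at"],0))
E
```

```text
time: 7.32
tool_pos: [0.4626, -0.388, 0.1761]
tool_rot: [3.138, 0.006, 1.735]
contact_force: [-0.6, -1.3, 0.1]
opening: 0.0363
hook [182. 277.] 0.69 [[ 0.46187988 -0.38700414]]
hook [158. 417.] 0.62 [[ 0.61436687 -0.33327497]]
mark [183. 267.] 0.66 [[ 0.45033789 -0.39035026]]
```

View pics/w2.png

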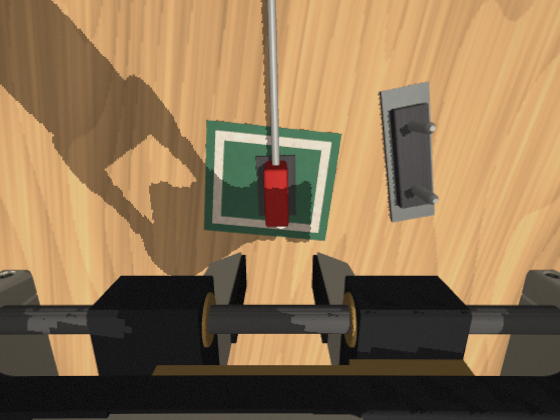

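The hook is untouched (handle at (276,195), as before). I lifted before the fingers had finished closing. I'll go back down and wait until they have closed.

```bash
python3 -m inch '[[[0,0,40,0],[0,0,40,0],[0,0,40,0],[0,0,30,0],[0,0,4,0],[0,0,0,0]]]' -1
python3 -m inch '[[[0,0,0,0],[0,0,0,0],[0,0,0,0],[0,0,0,0],[0,0,0,0],[0,0,0,0],[0,0,0,0],[0,0,0,0],[0,0,0,0],[0,0,0,0]]]' 1 45
python3 -m inch '[[[0,0,0,0],[0,0,0,0],[0,0,0,0],[0,0,0,0]]]'
```

```text
time: 8.22
tool_pos: [0.4613, -0.3867, 0.0186]
tool_rot: [-3.141, -0.0, 1.735]
contact_force: [0.4, -1.1, -0.3]
opening: 0.0919
time: 9.48
tool_pos: [0.4613, -0.3868, 0.0187]
tool_rot: [-3.142, 0.0, 1.735]
contact_force: [-2.6, -1.4, 1.7]
opening: 0.0257
time: 9.98
tool_pos: [0.4614, -0.3868, 0.0187]
tool_rot: [3.142, 0.0, 1.735]
contact_force: [-2.9, -0.8, 3.1]
opening: 0.0255
```

```bash
python3 -m inch '[[[0,0,-10,0],[0,0,-10,0],[0,0,-10,0],[0,0,0,0.0725],[0,0,0,0.0725],[0,0,0,0.0725],[0,0,0,0.0725],[0,0,0,0]]]'
python3 -m inch '[[[32,-15,0,0],[32,-15,0,0],[32,-15,0,0],[32,-16,0,0],[32,-16,0,0],[30,-16,0,0],[0,0,0,0],[0,0,0,0]]]'
python3 - <<'E'
from h import *
t=camera("top"); cv2.imwrite("pics/t2.png",cv2.resize(t["img"][125:315,105:345],None,fx=3.2,fy=3.2,interpolation=cv2.INTER_CUBIC))
z=observe()["tool_pos"][2]-.0187
for d in place_of("top","hook_toe"): print(d,world(t,d["at"],z))
for d in place_of("top","guard"): print(d,world(t,d["at"],0))
m=cv2.inRange(cv2.cvtColor(t["img"],cv2.COLOR_BGR2HSV),(20,150,80),(35,255,255)); m[:,270:]=0;m[:100]=0;m[290:]=0;m[:,:140]=0
q=np.argwhere(m)
for rr in(150,160,180,200,220,240,260):
    c=np.where(m[rr,235:])[0]+235; print(rr,c.min(),c.max(),world(t,[[rr,c.max()+.5],[rr,c.min()-.5]],.13).round(4).tolist())
E
```

```text
time: 10.98
tool_pos: [0.4615, -0.3867, 0.0491]
tool_rot: [3.141, 0.0, 1.445]
contact_force: [0.5, -0.1, -4.0]
opening: 0.0254
time: 11.98
tool_pos: [0.394, -0.1874, 0.0492]
tool_rot: [3.139, 0.001, 1.446]
contact_force: [-0.8, -0.4, -3.7]
opening: 0.025
{'at': [252.1, 277.9], 'conf': 0.82} [[0.40658094 0.10206637]]
{'at': [205.5, 255.2], 'conf': 0.86} [[0.55019882 0.17106142]]
150 235 252 [[0.6892, 0.1698], [0.6897, 0.2208]]
160 248 252 [[0.6602, 0.1697], [0.6603, 0.1838]]
180 249 253 [[0.6027, 0.1668], [0.6028, 0.1808]]
200 249 253 [[0.5459, 0.1667], [0.546, 0.1806]]
220 250 254 [[0.4896, 0.1638], [0.4898, 0.1777]]
240 251 255 [[0.4341, 0.161], [0.4342, 0.1748]]
260 251 256 [[0.3791, 0.1581], [0.3792, 0.1746]]
```

View pics/t2.png

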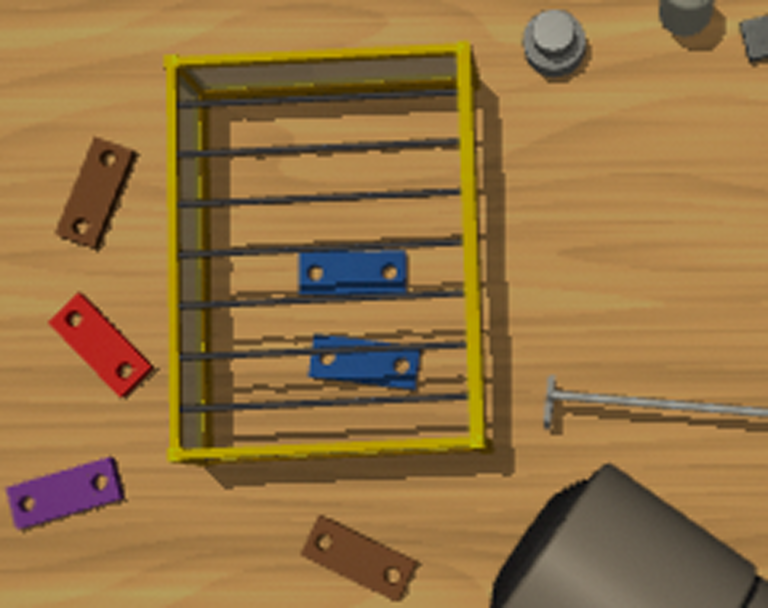

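The toe reads about (0.407, 0.102), but the tool pose implies (0.434, 0.130), so the hook is held off-centre or has slipped. I'll check the grip in the wrist view.

Run:
```python
from h import *
w=camera("wrist"); s=observe(); print(s["tool_pos"],s["tool_rot"],s["opening"],s["torque"])
for d in place_of("wrist","hook_toe")+boxes_of("wrist","hook"): print(d,world(w,d["at"],.03))
t=camera("side")
for d in place_of("side","hook_toe"): print("side",d,world(t,d["at"],.03))
a=w["img"]; b=t["img"]
cv2.imwrite("pics/c3.png",cv2.resize(np.hstack([a[:,80:480],cv2.resize(b[140:350,240:440],(400,420))]),(800,420)))
```

```text
[ 0.3933555  -0.18735888  0.04866284] [3.14103524e+00 3.88196584e-04 1.44421130e+00] 0.02533890219084309 [-0.02590926 -0.10986093 -0.0083301 ]
{'at': [240.6, 269.4], 'conf': 0.88} [[ 0.38692178 -0.19155299]]
side {'at': [256.2, 313.9], 'conf': 0.69} [[0.41040336 0.10562033]]
```

View pics/c3.png

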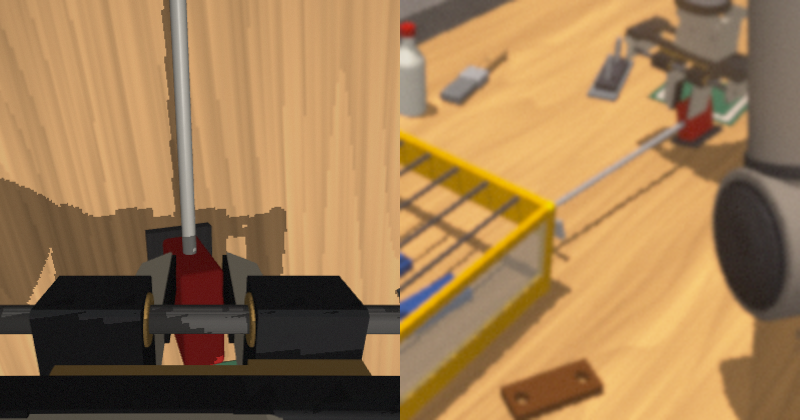

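```bash
cat >> h.py <<'E'
def ray(r,at):
    u=cv2.undistortPoints(np.array([[at[::-1]]],float),r["K"],r["D"])[0,0]; d=r["R"]@np.r_[u,1]; return r["t"],d/np.linalg.norm(d)
def tri(rs):
    A=np.zeros((3,3)); b=np.zeros(3)
    for p,d in rs: M=np.eye(3)-np.outer(d,d); A+=M; b+=M@p
    return np.linalg.solve(A,b)
E
python3 - <<'E'
from h import *
t=camera("top"); a=place_of("top","hook_toe")[0]["at"]; s=camera("side"); b=place_of("side","hook_toe")[0]["at"]; w=camera("wrist")
print("toe",tri([ray(t,a),ray(s,b)]))
p=world(w,[[5,258],[235,268]],.064); d=p[0]-p[1]; print("rod wrist",p,np.arctan2(d[1],d[0]))
p=world(t,[[125+395/3.2,105+560/3.2],[125+412/3.2,105+768/3.2]],.064); d=p[0]-p[1]; print("rod top",p,np.arctan2(d[1],d[0]))
E
```

```text
toe [0.43955235 0.23748103 0.12954777]
rod wrist [[ 0.40024477 -0.05594685]
 [ 0.38888666 -0.17275349]] 1.4738625721962173
rod top [[ 0.41491633  0.09505969]
 [ 0.39817481 -0.09114258]] 1.4811270006502204
```

The rod lies at yaw 1.478, and the grip is about 27 mm ahead of the handle's middle. I'll set the hook down, regrip centred, and recheck.

```bash
python3 -m inch '[[[0,0,10,0],[0,0,10,0],[0,0,9,0],[0,0,0,0]]]'
python3 -m inch '[[[0,0,0,0],[0,0,0,0],[0,0,0,0],[0,0,0,0],[-9,0,0,0],[-9,0,0,0],[-9,0,0,0],[0,-6,0,-0.033],[0,0,0,0]]]' -1
python3 -m inch '[[[0,0,0,0],[0,0,0,0],[0,0,0,0],[0,0,0,0],[0,0,0,0],[0,0,0,0],[0,0,0,0],[0,0,0,0],[0,0,0,0],[0,0,0,0]]]' 1 50
python3 -m inch '[[[0,0,0,0],[0,0,0,0],[0,0,0,0],[0,0,0,0],[0,0,-10,0],[0,0,-10,0],[0,0,-9,0],[0,0,0,0],[0,0,0,0]]]'
python3 - <<'E'
from h import *
w=camera("wrist");t=camera("top")
for d in place_of("top","hook_toe"): print(d,world(t,d["at"],.03))
cv2.imwrite("pics/c4.png",np.hstack([w["img"][:,80:480],cv2.resize(t["img"][150:360,240:440],(400,420),interpolation=cv2.INTER_CUBIC)]))
E
```

```text
time: 13.12
tool_pos: [0.3924, -0.1862, 0.0189]
tool_rot: [-3.14, -0.001, 1.445]
contact_force: [-0.1, 0.5, -2.7]
opening: 0.025
time: 14.25
tool_pos: [0.3833, -0.213, 0.0196]
tool_rot: [-3.141, -0.0, 1.477]
contact_force: [0.9, -0.3, -1.0]
opening: 0.0919
time: 15.5
tool_pos: [0.3834, -0.2124, 0.0195]
tool_rot: [-3.141, -0.0, 1.478]
contact_force: [-1.8, 0.4, -0.1]
opening: 0.0236
time: 16.62
tool_pos: [0.3835, -0.2125, 0.0486]
tool_rot: [3.142, 0.0, 1.478]
contact_force: [-0.5, -0.9, -3.7]
opening: 0.0235
{'at': [247.7, 275.2], 'conf': 0.87} [[0.41958467 0.10995027]]
```

View pics/c4.png

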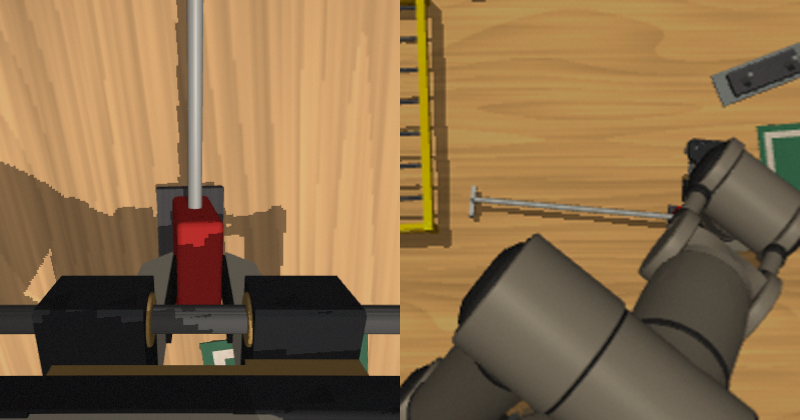

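The hook is now held straight, and the toe at (0.42, 0.11) matches the tool pose. Next: reach in over plate B and lower the toe behind it.

```bash
python3 -m inch '[[[30,1,0,0.032],[30,1,0,0],[30,1,0,0],[30,1,0,0],[30,1,0,0],[30,1,0,0],[30,0,0,0],[32,0,0,0],[0,0,0,0]]]'
python3 -m inch '[[[0,0,9,0],[0,0,9,0],[0,0,8,0],[0,0,0,0]]]'
python3 - <<'E'
from h import *
t=camera("top")
for d in place_of("top","hook_toe"): print(d,world(t,d["at"],.0))
cv2.imwrite("pics/t5.png",cv2.resize(t["img"][135:285,150:310],None,fx=4,fy=4,interpolation=cv2.INTER_CUBIC))
E
```

```text
time: 17.9
tool_pos: [0.4186, 0.0284, 0.0484]
tool_rot: [-3.141, -0.0, 1.449]
contact_force: [0.4, -0.4, -3.6]
opening: 0.0237
time: 18.4
tool_pos: [0.4182, 0.0266, 0.0218]
tool_rot: [-3.14, 0.0, 1.445]
contact_force: [-0.1, -0.3, -4.3]
opening: 0.0236
{'at': [238.1, 198.5], 'conf': 0.5} [[0.45245789 0.34186556]]
```

View pics/t5.png

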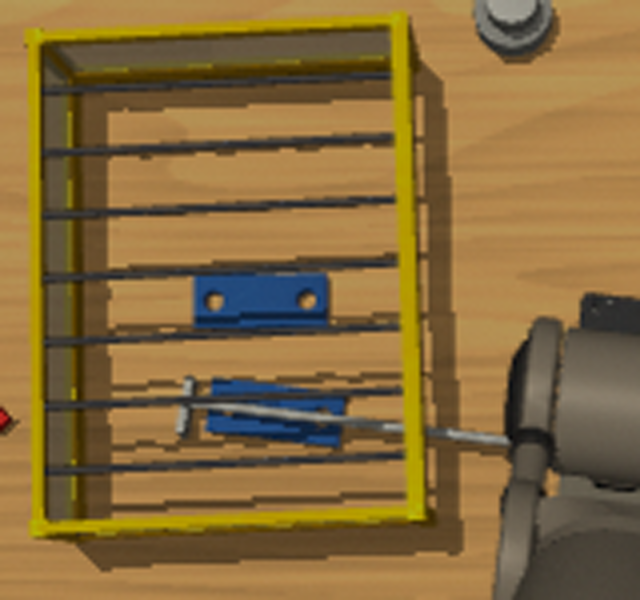

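The toe stands squarely behind plate B at (187,407). I'll draw it out.

```bash
python3 -m inch '[[[-10,0,0,0],[-16,0,0,0],[-16,0,0,0],[-16,0,0,0],[-16,0,0,0],[-16,0,0,0],[-16,0,0,0],[-16,0,0,0],[-16,0,0,0],[-16,0,0,0]]]'
python3 -m inch '[[[-16,0,0,0],[-16,0,0,0],[-14,0,0,0],[-8,0,0,0],[-4,0,0,0],[0,0,0,0],[0,0,0,0]]]'
cat >> h.py <<'E'
def blue(t,z=.014,cols=(160,420)):
    m=cv2.inRange(cv2.cvtColor(t["img"],cv2.COLOR_BGR2HSV),(95,90,40),(130,255,255)); m[:,:cols[0]]=0;m[:,cols[1]:]=0;m[:130]=0
    m=cv2.morphologyEx(m,cv2.MORPH_CLOSE,np.ones((3,3))); k,lb,st,ce=cv2.connectedComponentsWithStats(m)
    for i in range(1,k):
        if st[i,4]>40:
            p=np.argwhere(lb==i); (c,wh,a)=cv2.minAreaRect((world(t,p,z)*1000).astype(np.float32))
            if wh[0]<wh[1]: a+=90
            print("blue px",ce[i].round(),"xy",np.round(c),"size",np.round(wh),"long-axis yaw",round(np.radians(a),3))
E
python3 - <<'E'
from h import *
t=camera("top"); blue(t)
for d in place_of("top","hook_toe"): print(d,world(t,d["at"],.0))
E
```

```text
time: 19.75
tool_pos: [0.3994, -0.1269, 0.0227]
tool_rot: [3.141, 0.0, 1.446]
contact_force: [0.2, 0.6, -4.3]
opening: 0.0236
time: 20.62
tool_pos: [0.3924, -0.1832, 0.0227]
tool_rot: [3.141, 0.0, 1.446]
contact_force: [-0.5, 0.2, -3.4]
opening: 0.0238
blue px [215. 210.] xy [537. 291.] size [97. 40.] long-axis yaw 1.562
blue px [284. 245.] xy [427.  82.] size [99. 39.] long-axis yaw 1.439
{'at': [248.6, 267.3], 'conf': 0.52} [[0.4192297  0.13461132]]
{'at': [211.7, 210.1], 'conf': 0.34} [[0.53243808 0.30794412]]
```

```bash
python3 -m inch '[[[0,0,-10,0],[0,0,-10,0],[0,0,-8,0],[1,28,0,0],[1,28,0,0],[2,28,0,0],[2,29,0,0],[2,29,0,0],[0,0,0,-0.059],[0,0,0,-0.059]]]'
python3 -m inch '[[[10,0,0,0],[30,0,0,0],[30,0,0,0],[30,0,0,0],[30,0,0,0],[30,0,0,0],[30,0,0,0],[27,0,0,0],[10,0,0,0],[0,0,0,0]]]'
python3 - <<'E'
from h import *
t=camera("top"); blue(t)
for d in place_of("top","hook_toe"): print(d,world(t,d["at"],.03))
E
```

```text
time: 21.98
tool_pos: [0.5343, -0.193, 0.0507]
tool_rot: [-3.141, -0.0, 1.566]
contact_force: [-0.5, -0.5, -3.7]
opening: 0.0236
time: 23.22
tool_pos: [0.5357, 0.0343, 0.0508]
tool_rot: [3.141, 0.0, 1.565]
contact_force: [-0.2, -0.1, -4.2]
opening: 0.0237
blue px [214. 204.] xy [554. 291.] size [97.  6.] long-axis yaw 1.562
blue px [215. 213.] xy [528. 291.] size [97. 21.] long-axis yaw 1.562
{'at': [210.4, 194.7], 'conf': 0.71} [[0.53250511 0.34926275]]
```

```bash
python3 -m inch '[[[0,0,10,0],[0,0,10,0],[0,0,8,0],[0,0,0,0]]]'
python3 -m inch '[[[-10,0,0,0],[-16,0,0,0],[-16,0,0,0],[-16,0,0,0],[-16,0,0,0],[-16,0,0,0],[-16,0,0,0],[-16,0,0,0],[-16,0,0,0],[-16,0,0,0]]]'
python3 -m inch '[[[-16,0,0,0],[-16,0,0,0],[-14,0,0,0],[-8,0,0,0],[-4,0,0,0],[0,0,0,0],[0,0,0,0],[0,0,0,0]]]'
python3 -m inch '[[[0,0,-10,0],[0,0,-10,0],[0,0,-8,0],[-20,0,0,0],[-20,0,0,0],[-20,0,0,0],[-20,0,0,0],[-20,0,0,0]]]'
python3 - <<'E'
from h import *
t=camera("top"); blue(t); cv2.imwrite("pics/t6.png",t["img"])
for d in place_of("top","hook_toe")+place_of("top","mark"): print(d,world(t,d["at"],.03))
for d in place_of("top","hook"): print(d,world(t,d["at"],.03))
E
```

```text
time: 23.82
tool_pos: [0.5353, 0.0337, 0.0216]
tool_rot: [-3.14, -0.0, 1.563]
contact_force: [-1.0, -0.4, -4.0]
opening: 0.0236
time: 25.08
tool_pos: [0.5347, -0.1213, 0.0226]
tool_rot: [-3.142, 0.0, 1.564]
contact_force: [-0.2, -0.3, -4.5]
opening: 0.0237
time: 26.08
tool_pos: [0.5345, -0.1779, 0.0227]
tool_rot: [3.141, 0.0, 1.564]
contact_force: [0.3, -0.1, -3.6]
opening: 0.0235
time: 27.08
tool_pos: [0.5334, -0.2798, 0.0503]
tool_rot: [-3.141, -0.0, 1.563]
contact_force: [0.9, 0.5, -3.6]
opening: 0.0233
blue px [281. 210.] xy [534.  91.] size [93. 36.] long-axis yaw 1.562
blue px [284. 245.] xy [427.  82.] size [99. 39.] long-axis yaw 1.439
{'at': [210.3, 300.0], 'conf': 0.62} [[0.52997047 0.03583789]]
{'at': [237.8, 440.6], 'conf': 0.84} [[ 0.44458633 -0.37634687]]
{'at': [213.0, 405.7], 'conf': 0.74} [[ 0.51905718 -0.27688517]]
```

View pics/t6.png

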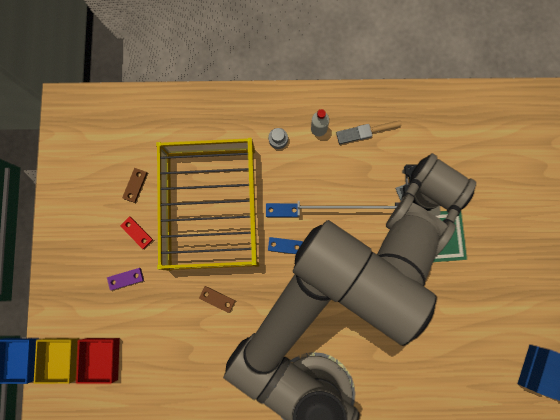

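Both plates are out at (282,210) and (284,246), the cage is empty and the look-alikes are untouched. Now I park the hook.

```bash
python3 -m inch '[[[-18,-14,0,0],[-18,-14,0,0],[-18,-14,0,0],[-18,-14,0,0],[-18,-14,0,0],[-17,-13,0,0],[0,0,0,0],[0,0,10,0],[0,0,10,0],[0,0,8,0]]]'
python3 -m inch '[[[0,0,2,0],[0,0,0.5,0],[0,0,0,0]]]'
python3 -m inch '[[[0,0,0,0],[0,0,0,0],[0,0,0,0],[0,0,0,0],[0,0,0,0],[0,0,0,0],[0,0,0,0],[0,0,0,0],[0,0,0,0]]]' -1
python3 -m inch '[[[0,0,-20,0],[0,0,-40,0],[0,0,-40,0],[0,0,-40,0],[0,0,-40,0],[0,0,0,0],[0,0,0,0]]]'
python3 - <<'E'
from h import *
w=camera("wrist"); cv2.imwrite("pics/w7.png",w["img"])
for l in("hook","mark","seat","fixture"):
    for d in place_of("wrist",l): print(l,np.round(d["at"]),round(d["conf"],2),world(w,d["at"],.02 if l=="seat" else 0))
g=cv2.inRange(cv2.cvtColor(w["img"],cv2.COLOR_BGR2HSV),(45,60,30),(90,255,255)); g[260:]=0
c=max(cv2.findContours(g,0,2)[0],key=cv2.contourArea); print("mark",cv2.minAreaRect((world(w,np.array(c)[:,0,::-1],0)*1000).astype(np.float32)))
E
```

```text
time: 28.52
tool_pos: [0.45, -0.3837, 0.0214]
tool_rot: [-3.141, -0.001, 1.565]
contact_force: [0.6, -0.6, -4.0]
opening: 0.0238
time: 28.9
tool_pos: [0.4501, -0.3847, 0.0204]
tool_rot: [3.141, 0.0, 1.564]
contact_force: [-0.6, 0.6, -3.8]
opening: 0.0236
time: 30.02
tool_pos: [0.4499, -0.3846, 0.0201]
tool_rot: [3.142, 0.0, 1.564]
contact_force: [0.5, -0.1, 0.2]
opening: 0.0917
time: 30.9
tool_pos: [0.4496, -0.3843, 0.1995]
tool_rot: [-3.141, -0.001, 1.564]
contact_force: [0.3, -0.2, 0.3]
opening: 0.0919
hook [179. 277.] 0.8 [[ 0.44828391 -0.38279059]]
mark [183. 282.] 0.8 [[ 0.45457806 -0.38839863]]
seat [136. 416.] 0.81 [[ 0.60517435 -0.33133489]]
fixture [139. 412.] 0.69 [[ 0.60821569 -0.33608781]]
mark ((452.5679931640625, -390.381103515625), (149.4515380859375, 129.19346618652344), 3.6829490661621094)
```

View pics/w7.png

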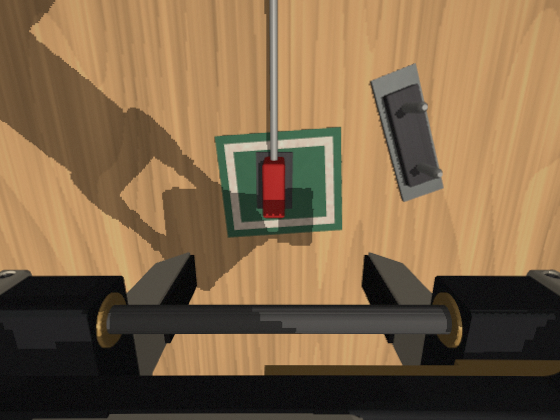

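The hook is parked 6 mm from the mark's middle. Next I measure the fixture from directly above.

```bash
python3 -m inch '[[[8,26,0,0],[8,26,0,0],[8,26,0,0],[8,26,0,0],[9,26,0,0],[9,26,0,0],[0,0,0,0],[0,0,0,0],[0,0,0,0]]]'
python3 - <<'E'
from h import *
w=camera("wrist"); s=observe(); print(s["tool_pos"],s["tool_rot"],w["fx"])
for l,z in(("seat",.02),("fixture",0)):
    for d in place_of("wrist",l): print(l,np.round(d["at"]),round(d["conf"],2),world(w,d["at"],z))
g=cv2.cvtColor(w["img"],cv2.COLOR_BGR2HSV); print(g[150:230:10,285].tolist())
m=cv2.inRange(g,(0,0,0),(180,110,75)); m[255:]=0
for c in cv2.findContours(m,0,2)[0]:
    if cv2.contourArea(c)>800: print(cv2.boundingRect(c),cv2.minAreaRect((world(w,np.array(c)[:,0,::-1],.02)*1000).astype(np.float32)))
p0=pix(w,[.607,-.333,.03])[0].astype(int); print(p0); y0,x0=max(p0[0]-75,0),max(p0[1]-100,0)
cv2.imwrite("pics/w8.png",cv2.resize(w["img"][y0:y0+150,x0:x0+200],None,fx=4,fy=4,interpolation=cv2.INTER_CUBIC)); print(y0,x0); np.save("w8.npy",np.hstack([w["R"],w["t"][:,None]]))
E
```

```text
time: 32.28
tool_pos: [0.6054, -0.3362, 0.2002]
tool_rot: [-3.141, 0.0, 1.563]
contact_force: [0.3, 0.6, 0.5]
opening: 0.0918
[ 0.60551372 -0.33625174  0.20035192] [-3.14153099e+00  2.02800182e-04  1.56278923e+00] 320.3041064749277
seat [180. 279.] 0.65 [[ 0.60615646 -0.33191065]]
fixture [180. 279.] 0.68 [[ 0.60662565 -0.33608593]]
[[34, 16, 127], [30, 8, 66], [0, 14, 72], [0, 11, 67], [170, 21, 36], [165, 14, 37], [18, 20, 63], [21, 18, 99]]
(142, 186, 66, 69) ((478.59454345703125, -383.0182800292969), (71.75578308105469, 88.41819763183594), 0.36401763558387756)
(245, 130, 68, 107) ((606.5404052734375, -338.57159423828125), (47.44332504272461, 124.32118225097656), 20.35871696472168)
[182 279]
107 179
```

View pics/w8.png

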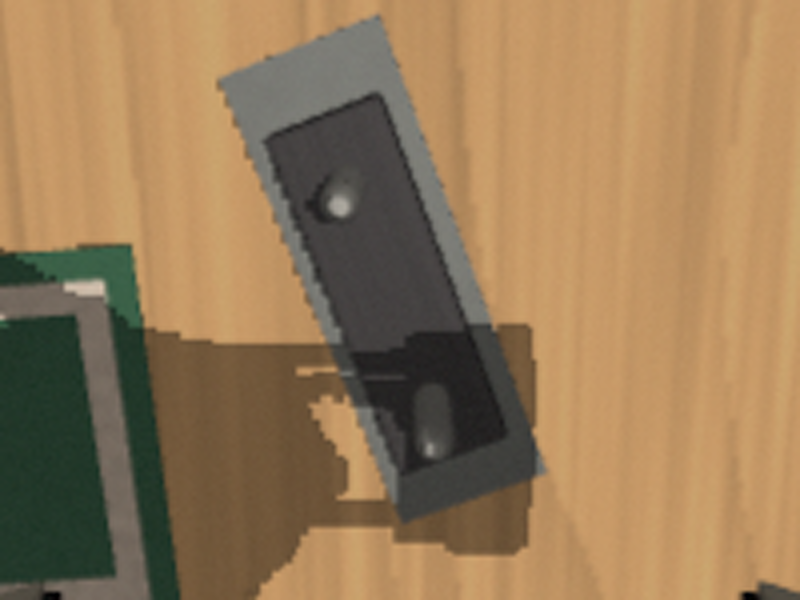

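Here the block-top corners are at crop (265,138), (380,93), (506,433) and (402,472), and the pin tops at (341,205) and (433,448). I'll fit the pose from these.

```bash
python3 - <<'E'
from h import *
w=camera("wrist"); T=np.load("w8.npy"); w["R"],w["t"]=T[:,:3],T[:,3]
f=lambda L:np.array([[107+(y+.5)/4-.5,179+(x+.5)/4-.5] for x,y in L])
for n,L,z in(("block",[(265,138),(380,93),(506,433),(402,472)],.02),("flange",[(220,80),(380,15),(543,470),(404,522)],.006),("pins",[(341,205),(433,448)],.066)):
    p=world(w,f(L),z); print(n,"mean",p.mean(0).round(4)); 
    if n!="pins":
        print(np.linalg.norm(np.roll(p,-1,0)-p,axis=1).round(4)); d=p[0]+p[1]-p[2]-p[3]
    else: d=p[0]-p[1]; print(np.linalg.norm(d))
    print("yaw",np.arctan2(d[1],d[0]))
# reprojection for a hypothesis
E
python3 -m inch '[[[-30,0,0,0],[-35,0,0,0],[0,0,0,0],[0,0,0,0]]]'
python3 - <<'E'
from h import *
w=camera("wrist")
g=cv2.cvtColor(w["img"],cv2.COLOR_BGR2GRAY); p0=pix(w,[.607,-.334,.03])[0].astype(int); y0,x0=max(p0[0]-75,0),max(p0[1]-100,0); print(y0,x0)
cv2.imwrite("pics/w9.png",cv2.resize(w["img"][y0:y0+150,x0:x0+200],None,fx=4,fy=4,interpolation=cv2.INTER_CUBIC)); np.save("w9.npy",np.hstack([w["R"],w["t"][:,None]]))
E
```

```text
block mean [ 0.603  -0.3317]
[0.0349 0.1075 0.0342 0.1081]
yaw 1.9266616745215692
flange mean [ 0.603  -0.3326]
[0.0499 0.1477 0.0479 0.1484]
yaw 1.9245769301745748
pins mean [ 0.6027 -0.3321]
0.06915115540152482
yaw 1.9128297352831167
time: 32.98
tool_pos: [0.6057, -0.4003, 0.2]
tool_rot: [-3.141, -0.001, 1.564]
contact_force: [-0.5, -0.1, -0.5]
opening: 0.0921
50 179
```

```bash
python3 - <<'E'
from h import *
def fit(r,box):
    g=cv2.cvtColor(r["img"],cv2.COLOR_BGR2HSV); m=cv2.inRange(g,(0,0,0),(180,75,255)); n=np.zeros_like(m); a,b,c,d=box; n[a:b,c:d]=m[a:b,c:d]
    n=cv2.morphologyEx(n,cv2.MORPH_OPEN,np.ones((3,3)))
    c=max(cv2.findContours(n,0,1)[0],key=cv2.contourArea); (c0,wh,a)=cv2.minAreaRect((world(r,c[:,0,::-1],.006)*1000).astype(np.float32))
    print(np.round(c0,1),np.round(wh,1),"yaw",round(np.radians(a+(90 if wh[0]<wh[1] else 0)),3),cv2.boundingRect(c))
w=camera("wrist")
P=lambda z:pix(w,[.603,-.332,z])[0].astype(int)
p=P(.0); print(p); fit(w,(max(p[0]-95,0),p[0]+95,p[1]-70,p[1]+75))
t=camera("top"); t["img"]=cv2.imread("pics/top0.png"); fit(t,(165,208,385,455))
E
python3 -m inch '[[[30,0,0,0],[35,0,0,0],[40,-20,0,0],[0,0,0,0],[0,0,0,0]]]'
python3 - <<'E'
from h import *
w=camera("wrist"); p=pix(w,[.603,-.332,0])[0].astype(int); print(p)
g=cv2.cvtColor(w["img"],cv2.COLOR_BGR2HSV); m=cv2.inRange(g,(0,0,0),(180,75,255)); n=np.zeros_like(m); n[p[0]-85:p[0]+40,p[1]-60:p[1]+65]=255; n&=m
c=max(cv2.findContours(cv2.morphologyEx(n,cv2.MORPH_OPEN,np.ones((3,3))),0,1)[0],key=cv2.contourArea); print(cv2.boundingRect(c),cv2.minAreaRect((world(w,c[:,0,::-1],.006)*1000).astype(np.float32)))
E
```

```text
[122 275]
[ 602.8 -332.9] [ 50.  149.2] yaw 1.927 (231, 50, 85, 140)
[ 602.6 -331.2] [ 49.3 150. ] yaw 1.928 (397, 172, 49, 30)
time: 33.75
tool_pos: [0.5871, -0.2955, 0.201]
tool_rot: [3.14, 0.001, 1.565]
contact_force: [0.2, -0.5, -0.2]
opening: 0.092
[207 290]
(251, 147, 74, 100) ((600.6990356445312, -326.9279479980469), (50.08005905151367, 138.24517822265625), 20.277502059936523)
```

All the fits agree: seat (0.603, -0.332), yaw 1.927, flange 50 x 149 mm as specified. The last fit was truncated, so I ignore it. On to plate A.

```bash
python3 -m inch '[[[38,-5,0,0],[39,-6,0,0],[39,-6,0,0],[39,-5,0,0],[39,-6,0,0],[39,-6,0,0],[39,-5,0,0],[39,-5,0,0],[39,-5,0,0],[36,-6,0,0]]]'
python3 -m inch '[[[0,0,0,0],[0,0,0,0]]]'
cat >> h.py <<'E'
def plates(z=.014,rows=250):
    w=camera("wrist"); g=cv2.cvtColor(w["img"],cv2.COLOR_BGR2HSV); m=cv2.inRange(g,(95,90,30),(130,255,255)); m[rows:]=0
    for c in cv2.findContours(m,0,1)[0]:
        if cv2.contourArea(c)<400: continue
        (c0,wh,a)=cv2.minAreaRect((world(w,c[:,0,::-1],z)*1000).astype(np.float32)); y=np.radians(a+(90 if wh[0]<wh[1] else 0)); c0=np.array(c0)/1000
        d=c0-observe()["tool_pos"][:2]; print("plate",c0.round(4),np.round(wh,1),"yaw",round(y,3),"px",cv2.boundingRect(c),"tool shift",tool(*d).round(1),"roll",round(observe()["tool_rot"][2]-y,3))
    return w
E
python3 - <<'E'
from h import *
s=observe(); print(s["tool_pos"],s["tool_rot"]); plates()
E
```

```text
time: 35.05
tool_pos: [0.5352, 0.0915, 0.2002]
tool_rot: [3.141, 0.0, 1.563]
contact_force: [-0.2, 0.3, 0.6]
opening: 0.0921
time: 35.3
tool_pos: [0.535, 0.09, 0.2001]
tool_rot: [3.141, 0.001, 1.563]
contact_force: [-0.4, -0.4, 0.7]
opening: 0.0916
[0.53501812 0.09000784 0.20008731] [3.14107752e+00 5.54536759e-04 1.56341051e+00]
plate [0.4286 0.0821] [99.9 41.3] yaw 1.439 px (173, 146, 37, 84) tool shift [  -8.5 -106.2   -0. ] roll 0.124
plate [0.5343 0.0887] [99.2 38.9] yaw 1.56 px (261, 141, 34, 82) tool shift [-1.  -0.6  0. ] roll 0.003
```

```bash
python3 -m inch '[[[-1,-1,40,0],[0,0,40,0],[0,0,40,0],[0,0,40,0],[0,0,24,0],[0,0,10,0],[0,0,2,0],[0,0,0,0]]]' -1 40
python3 -m inch '[[[0,0,0,0],[0,0,0,0],[0,0,0,0],[0,0,0,0],[0,0,0,0],[0,0,0,0],[0,0,0,0],[0,0,0,0],[0,0,0,0],[0,0,0,0]]]' 1 40
python3 -m inch '[[[0,0,0,0],[0,0,-10,0],[0,0,-20,0],[0,0,-30,0],[0,0,-30,0],[0,0,0,0]]]'
```

```text
time: 36.35
tool_pos: [0.5341, 0.0895, 0.005]
tool_rot: [3.14, 0.0, 1.563]
contact_force: [0.2, -0.8, -0.2]
opening: 0.0915
time: 37.6
tool_pos: [0.5332, 0.0898, 0.0041]
tool_rot: [3.142, 0.0, 1.564]
contact_force: [-0.3, 0.9, -0.3]
opening: 0.0007
time: 38.35
tool_pos: [0.535, 0.0899, 0.097]
tool_rot: [3.136, -0.0, 1.564]
contact_force: [0.1, -0.2, 0.1]
opening: 0.0004
```

```bash
python3 -m inch '[[[0,0,-50,0],[0,0,-50,0],[0,0,0,0],[0,0,0,0],[0,0,0,0],[0,0,0,0],[0,0,0,0]]]' -1
python3 - <<'E'
from h import *
w=plates(); t=camera("top"); blue(t); cv2.imwrite("pics/w10.png",w["img"])
E
```

```text
time: 39.22
tool_pos: [0.533, 0.0898, 0.1935]
tool_rot: [-3.14, 0.0, 1.564]
contact_force: [-0.5, 0.5, 0.4]
opening: 0.066
plate [0.4285 0.0822] [100.   41.5] yaw 1.438 px (173, 146, 38, 85) tool shift [-8.400e+00 -1.046e+02  1.000e-01] roll 0.126
plate [0.5343 0.0894] [98.9 39. ] yaw 1.557 px (263, 141, 35, 83) tool shift [-0.5  1.2 -0. ] roll 0.006
blue px [296. 210.] xy [533.  48.] size [12. 36.] long-axis yaw 3.131
```

View pics/w10.png

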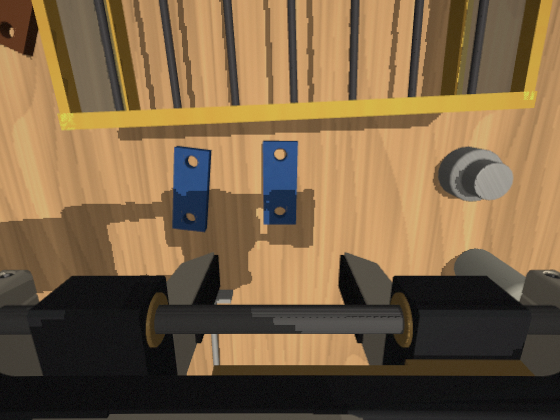

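Plate A hasn't moved (280,183), so the jaws closed above it. The effective pad edge seems to sit behind the TCP. I'll go lower in small steps and watch the force.

```bash
python3 -m inch '[[[0,1,40,0],[0,0,40,0],[0,0,40,0],[0,0,40,0],[0,0,20,0],[0,0,10,0],[0,0,0,0],[0,0,0,0]]]' -1 40
python3 -m inch '[[[0,0,1.5,0],[0,0,0,0]]]'
python3 -m inch '[[[0,0,1.5,0],[0,0,0,0]]]'
```

```text
time: 40.33
tool_pos: [0.5351, 0.0898, 0.0051]
tool_rot: [3.14, 0.0, 1.564]
contact_force: [0.6, -0.6, -0.5]
opening: 0.0918
time: 40.58
tool_pos: [0.5345, 0.0898, 0.003]
tool_rot: [3.141, 0.0, 1.564]
contact_force: [0.8, -0.3, 0.5]
opening: 0.0917
time: 40.83
tool_pos: [0.5342, 0.0898, 0.001]
tool_rot: [-3.141, 0.0, 1.564]
contact_force: [-1.0, 0.2, 0.0]
opening: 0.0916
```

```bash
for i in 1; do python3 -m inch '[[[0,0,1.5,0],[0,0,0,0]]]' | grep -E "pos|force"; done
python3 -m inch '[[[0,0,1.5,0],[0,0,0,0]]]' | grep -E "pos|force"
```

```text
tool_pos: [0.5341, 0.0898, -0.0006]
contact_force: [-0.8, -0.4, 0.2]
tool_pos: [0.5342, 0.0898, -0.002]
contact_force: [0.7, -0.1, -0.5]
```

The reading is below zero with no contact, so the z reading is biased or the fingertips are shorter than stated. I'll keep stepping until they touch.

```bash
python3 -m inch '[[[0,0,2,0],[0,0,0,0]]]' | grep -E "pos|force"
python3 -m inch '[[[0,0,2,0],[0,0,0,0]]]' | grep -E "pos|force"
```

```text
tool_pos: [0.5341, 0.0898, -0.0041]
contact_force: [0.8, 0.0, -0.8]
tool_pos: [0.5341, 0.0898, -0.0061]
contact_force: [0.7, 0.8, 0.2]
```

```bash
python3 -c "
from cell import *
s=observe();print(s['contact_force'],s['joint_efforts'],s['qpos'])"
python3 -m inch '[[[0,0,0,0],[0,0,0,0],[0,0,0,0],[0,0,0,0]]]' 0.3 10 | grep -E "pos|force|open"
```

```text
[0.68923562 0.77789781 0.22835596] [-7.55043671e-03 -4.90338171e+01 -1.72582233e+01  5.99766034e-02
  7.65557110e-03  1.42764425e-04] [ 2.51195953e-02  6.08685527e-01  1.70933669e+00 -1.11963839e-04
  8.23886133e-01  3.22173400e-02]
tool_pos: [0.5343, 0.0898, -0.0059]
contact_force: [-0.4, 0.4, 0.5]
opening: 0.0567
```

```bash
python3 -m inch '[[[0,0,0,0],[0,0,0,0],[0,0,0,0],[0,0,0,0],[0,0,0,0],[0,0,0,0],[0,0,0,0],[0,0,0,0]]]' 1 40 | grep -E "pos|force|open|time"
```

```text
time: 43.32
tool_pos: [0.5342, 0.0898, -0.0059]
contact_force: [0.2, 0.7, 0.8]
opening: 0.0004
```

The wrist-image geometry (finger gap in pixels against the opening) puts the real fingertips about 33 mm short of the reported TCP. I'll open and probe down to find the true offset.

```bash
python3 -m inch '[[[0,0,-10,0],[0,0,0,0],[0,0,0,0],[0,0,0,0],[0,0,0,0],[0,0,0,0],[0,0,0,0],[0,0,0,0],[0,0,0,0]]]' -1 40 | grep -E "pos|force|open"
python3 -m inch '[[[0,0,10,0],[0,0,6,0],[0,0,5,0],[0,0,0,0]]]' | grep -E "pos|force"
python3 -m inch '[[[0,0,3,0],[0,0,0,0]]]' | grep -E "pos|force"
python3 -m inch '[[[0,0,2,0],[0,0,0,0]]]' | grep -E "pos|force"
```

```text
tool_pos: [0.5342, 0.0898, 0.0041]
contact_force: [-0.1, -0.1, 0.1]
opening: 0.0856
tool_pos: [0.5338, 0.0898, -0.0175]
contact_force: [0.4, 1.0, 0.5]
tool_pos: [0.5342, 0.0898, -0.02]
contact_force: [0.3, -0.1, 0.5]
tool_pos: [0.5342, 0.0898, -0.022]
contact_force: [0.8, 0.1, 0.6]
```

```bash
python3 -m inch '[[[0,0,2,0],[0,0,0,0]]]' | grep -E "pos|force"
python3 -m inch '[[[0,0,2,0],[0,0,0,0]]]' | grep -E "pos|force"
python3 -m inch '[[[0,0,1.5,0],[0,0,0,0]]]' | grep -E "pos|force"
```

```text
tool_pos: [0.5341, 0.0898, -0.0241]
contact_force: [-0.2, -0.3, 0.2]
tool_pos: [0.5341, 0.0898, -0.0261]
contact_force: [-0.1, -0.2, 0.5]
tool_pos: [0.5341, 0.0898, -0.0275]
contact_force: [0.9, -0.4, -1.2]
```

```bash
python3 -m inch '[[[0,0,0,0],[0,0,0,0],[0,0,0,0],[0,0,0,0],[0,0,0,0],[0,0,0,0],[0,0,0,0],[0,0,0,0]]]' 1 40 | grep -E "force|open"
python3 -m inch '[[[0,0,0,0],[0,0,0,0],[0,0,0,0]]]' | grep -E "force|open|pos|time"
```

```text
contact_force: [0.7, -0.4, 0.4]
opening: 0.0396
time: 47.58
tool_pos: [0.5342, 0.0898, -0.0274]
contact_force: [0.2, 0.6, 0.5]
opening: 0.0396
```

The plate is gripped (39.6 mm). Since it rested on the bench at reading -0.0274, plate bottom = reading + 27.4 mm. Now lift and carry.

```bash
python3 -m inch '[[[0,0,-5,0],[0,0,-10,0],[0,0,-15,0],[0,0,-20,0],[0,0,-20,0],[0,0,-20,0],[0,0,0,0]]]' | grep -E "force|open|pos|time"
python3 -m inch '[[[-20,3,0,0],[-30,5,0,0],[-36,6,0,0],[-36,6,0,0],[-36,6,0,0],[-36,6,0,0],[-36,6,0,0],[-36,6,0,0],[-36,6,0,0],[-36,6,0,0]]]' | grep -E "force|open|pos|time"
python3 -m inch '[[[-36,6,0,0],[-30,5,0,0],[-17,3,0,0],[0,0,0,-0.09],[0,0,0,-0.09],[0,0,0,-0.09],[0,0,0,-0.09],[0,0,0,-0.003],[0,0,0,0],[0,0,0,0]]]' | grep -E "rot|force|open|pos|time"
```

```text
time: 48.45
tool_pos: [0.5356, 0.0899, 0.0649]
contact_force: [0.4, 0.0, -1.7]
opening: 0.0393
time: 49.7
tool_pos: [0.5868, -0.2507, 0.0614]
contact_force: [1.1, 0.3, -1.3]
opening: 0.0399
time: 50.95
tool_pos: [0.6011, -0.3319, 0.0624]
tool_rot: [-3.141, -0.0, 1.926]
contact_force: [0.4, 0.2, -1.2]
opening: 0.039
```

Run:
```python
from h import *
w=camera("wrist"); s=observe(); print(s["tool_pos"],s["opening"])
m=cv2.inRange(cv2.cvtColor(w["img"],cv2.COLOR_BGR2HSV),(95,90,30),(130,255,255)); q=np.argwhere(m); print(len(q),q.min(0),q.max(0))
c=max(cv2.findContours(m,0,1)[0],key=cv2.contourArea)[:,0,::-1]
zt=s["tool_pos"][2]+.0274+.014
p=world(w,c,zt)-s["tool_pos"][:2]; Rt=R.from_euler("xyz",s["tool_rot"]).inv()
q=Rt.apply(np.c_[p,np.zeros(len(p))])*1000; print("tool-frame extents",q.min(0),q.max(0))
k=q[:,0]>q[:,0].max()-3; print("front edge y range",q[k,1].min(),q[k,1].max(), "x:", [round(q[(abs(q[:,1]-y)<3),0].max(),1) for y in(-12,0,12)])
cv2.imwrite("pics/w11.png",w["img"])
```

```text
[ 0.6011353  -0.33178382  0.06246014] 0.03934305639852243
10761 [180 238] [354 320]
tool-frame extents [-1.66987397e+01 -1.98464720e+01 -5.00737195e-03] [5.15431961e+01 2.03076196e+01 7.79492736e-03]
front edge y range -19.29805211357732 19.37991168556437 x: [np.float64(51.5), np.float64(51.5), np.float64(51.5)]
```

View pics/w11.png

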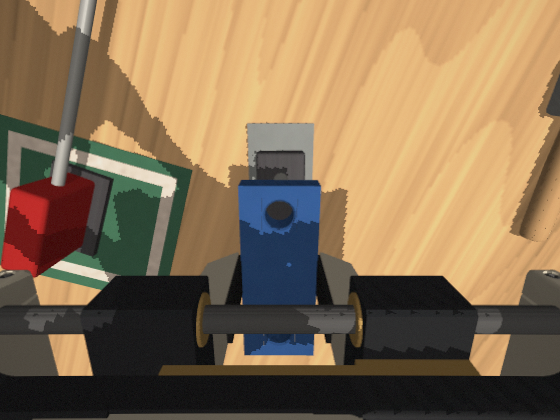

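Run:
```python
from h import *
w=camera("wrist"); s=observe(); Rt=R.from_euler("xyz",s["tool_rot"]).inv(); zb=s["tool_pos"][2]+.0274
f=lambda at,z:(Rt.apply(np.r_[world(w,at,z)[0]-s["tool_pos"][:2],0])*1000)[:2].round(1)
g=cv2.cvtColor(w["img"],cv2.COLOR_BGR2GRAY)[172:195,279-15]; print(g.tolist())
print("front bottom",f([180,279],zb),"front top",f([186,279],zb+.014))
i=cv2.cvtColor(w["img"],cv2.COLOR_BGR2HSV)[195:235,255:305]; h=(cv2.inRange(i,(95,90,30),(130,255,255))==0).astype(np.uint8)
k,lb,st,ce=cv2.connectedComponentsWithStats(h)
for j in range(1,k): print(st[j],ce[j],f([195+ce[j][1],255+ce[j][0]],zb+.014))
```

```text
[48, 47, 45, 44, 46, 45, 46, 46, 40, 39, 36, 34, 35, 48, 79, 90, 91, 90, 89, 90, 90, 89, 91]
front bottom [48.6  0.3] front top [48.7  0.3]
[ 11   6  26  19 365] [24.03013699 15.17808219] [36.6  0.3]
```

Plate A sits square in the hand, centred within about 1 mm along its length. I'll make the fine shift and lower over the pins with the force watched.

```bash
python3 -m inch '[[[0,1.2,0,0],[0,0,10,0],[0,0,10,0],[0,0,0,0],[0,0,0,0]]]' | grep -E "force|open|pos"
python3 -m inch '[[[0,0,3,0],[0,0,3,0],[0,0,3,0],[0,0,0,0]]]' | grep -E "force|open|pos"
```

```text
tool_pos: [0.6024, -0.3312, 0.0425]
contact_force: [0.4, 0.3, -0.7]
opening: 0.0394
tool_pos: [0.6022, -0.3311, 0.0332]
contact_force: [-0.5, 0.3, -1.6]
opening: 0.0393
```

```bash
python3 -m inch '[[[0,0,4,0],[0,0,4,0],[0,0,4,0],[0,0,0,0]]]' | grep -E "force|open|pos"
python3 -m inch '[[[0,0,5,0],[0,0,5,0],[0,0,5,0],[0,0,5,0],[0,0,4,0],[0,0,0,0]]]' | grep -E "force|open|pos"
```

```text
tool_pos: [0.6021, -0.331, 0.021]
contact_force: [0.5, -0.0, -1.8]
opening: 0.0394
tool_pos: [0.6022, -0.3311, -0.0029]
contact_force: [0.0, -0.7, -0.7]
opening: 0.039
```

```bash
python3 -m inch '[[[0,0,2,0],[0,0,2,0],[0,0,0,0]]]' | grep -E "force|open|pos"
python3 -m inch '[[[0,0,0.7,0],[0,0,0,0]]]' | grep -E "force|open|pos"
```

```text
tool_pos: [0.6023, -0.3312, -0.0065]
contact_force: [-0.1, -0.0, -1.4]
opening: 0.0395
tool_pos: [0.6024, -0.3312, -0.0071]
contact_force: [0.1, 0.1, -2.1]
opening: 0.0395
```

```bash
python3 -m inch '[[[0,0,0,0],[0,0,0,0],[0,0,0,0],[0,0,0,0],[0,0,0,0],[0,0,0,0],[0,0,0,0]]]' -1 | grep -E "force|open|pos"
python3 -m inch '[[[0,0,-10,0],[0,0,-25,0],[0,0,-40,0],[0,0,-40,0],[0,0,-40,0],[0,0,-40,0],[0,0,0,0],[0,0,0,0]]]' | grep -E "force|open|pos|time"
python3 - <<'E'
from h import *
w=plates(z=.034); t=camera("top"); blue(t)
for d in place_of("top","plate0"): print(d["at"],world(t,d["at"],.0),d["conf"])
E
```

```text
tool_pos: [0.6024, -0.3312, -0.0071]
contact_force: [-0.3, -0.7, -0.1]
opening: 0.0913
time: 55.92
tool_pos: [0.6021, -0.331, 0.1878]
contact_force: [-0.6, -0.0, -1.4]
opening: 0.0918
plate [ 0.6027 -0.332 ] [ 39.8 100.9] yaw 1.922 px (261, 143, 37, 90) tool shift [-1.4  0.4 -0. ] roll 0.005
blue px [411. 187.] xy [ 602. -297.] size [31. 55.] long-axis yaw 2.75
blue px [285. 245.] xy [427.  81.] size [100.  39.] long-axis yaw 1.439
[249.6, 284.7] [[0.41581914 0.08249332]] 0.92
[185.4, 420.4] [[ 0.60741225 -0.33149151]] 0.68
[278.4, 126.0] [[0.33347917 0.55716808]] 0.66
[297.9, 216.3] [[0.27447194 0.2860481 ]] 0.65
[188.5, 134.1] [[0.6062686  0.54232677]] 0.64
[232.4, 136.3] [[0.47123364 0.53087563]] 0.58
```

Plate A is seated at (0.6027, -0.332), yaw 1.922. Now plate B.

```bash
python3 -m inch '[[[0,0,0,0.122],[0,0,0,0.122],[0,0,0,0.122],[0,0,0,0.121],[20,-12,0,0],[33,-19,0,0],[33,-19,0,0],[33,-20,0,0],[33,-20,0,0],[33,-19,0,0]]]' | grep time
python3 -m inch '[[[33,-19,0,0],[33,-19,0,0],[33,-20,0,0],[33,-20,0,0],[33,-19,0,0],[33,-19,0,0],[20,-11,0,0],[13,-8,0,0],[0,0,0,0],[0,0,0,0]]]'
python3 - <<'E'
from h import *
plates(); s=observe(); print(s["tool_pos"],s["tool_rot"])
E
```

```text
time: 57.32
time: 58.58
tool_pos: [0.4151, 0.1125, 0.1877]
tool_rot: [-3.142, 0.0, 1.439]
contact_force: [-0.8, 0.4, 0.6]
opening: 0.0917
plate [0.4269 0.0825] [99.5 39.2] yaw 1.439 px (275, 166, 34, 81) tool shift [-28.2  15.6   0. ] roll -0.0
[0.41519382 0.11241078 0.18776914] [-3.14157187e+00  3.61347446e-04  1.43895824e+00]
```

```bash
python3 -m inch '[[[-14,8,0,0],[-14,8,0,0],[0,0,0,0],[0,0,0,0],[0,0,0,0]]]' | grep pos
python3 - <<'E'
from h import *
plates(); s=observe(); print(s["tool_pos"],s["tool_rot"])
E
```

```text
tool_pos: [0.4269, 0.0834, 0.1879]
plate [0.4268 0.0813] [99.1 39. ] yaw 1.445 px (261, 143, 35, 84) tool shift [-2.1  0.2  0. ] roll -0.005
[0.42689826 0.08347399 0.18789419] [-3.14152658e+00  1.52360819e-05  1.44017805e+00]
```

```bash
python3 -m inch '[[[-2,0,40,0],[0,0,40,0],[0,0,40,0],[0,0,40,0],[0,0,30,0],[0,0,15,0],[0,0,8,0],[0,0,2.5,0],[0,0,0,0],[0,0,0,0]]]' -1 40
python3 -m inch '[[[0,0,0,0],[0,0,0,0],[0,0,0,0],[0,0,0,0],[0,0,0,0],[0,0,0,0],[0,0,0,0],[0,0,0,0],[0,0,0,0],[0,0,0,0]]]' 1 40 | grep -E "force|open|pos"
python3 -m inch '[[[0,0,0,0],[0,0,-5,0],[0,0,-10,0],[0,0,-15,0],[0,0,-20,0],[0,0,-20,0],[0,0,-20,0],[0,0,-10,0],[0,0,0,0]]]'
```

```text
time: 60.55
tool_pos: [0.4273, 0.0813, -0.027]
tool_rot: [3.14, -0.0, 1.44]
contact_force: [0.5, -0.8, -0.1]
opening: 0.0918
tool_pos: [0.4267, 0.0812, -0.0276]
contact_force: [0.6, -0.2, 0.5]
opening: 0.0391
time: 62.92
tool_pos: [0.4272, 0.0812, 0.073]
tool_rot: [3.14, -0.0, 1.44]
contact_force: [0.5, -0.1, -2.5]
opening: 0.0392
```

```bash
python3 -m inch '[[[-20,12,0,0],[-34,20,0,0],[-34,20,0,0],[-34,20,0,0],[-34,20,0,0],[-34,20,0,0],[-34,20,0,0],[-34,20,0,0],[-34,20,0,0],[-34,20,0,0]]]' | grep -E "force|open|pos"
python3 -m inch '[[[-34,20,0,0],[-27,16,0,0],[0,0,0,-0.122],[0,0,0,-0.122],[0,0,0,-0.122],[0,0,0,-0.121],[0,0,0,0],[0,0,0,0]]]'
python3 - <<'E'
from h import *
w=camera("wrist"); s=observe(); Rt=R.from_euler("xyz",s["tool_rot"]).inv(); zb=s["tool_pos"][2]+.0274
m=cv2.inRange(cv2.cvtColor(w["img"],cv2.COLOR_BGR2HSV),(95,90,30),(130,255,255)); c=max(cv2.findContours(m,0,1)[0],key=cv2.contourArea)[:,0,::-1]
q=Rt.apply(np.c_[world(w,c,zb)-s["tool_pos"][:2],np.zeros(len(c))])*1000; print("front bottom x",q[:,0].max(),[round(q[(abs(q[:,1]-y)<3),0].max(),1) for y in(-12,0,12)])
print("to go, tool mm",tool(*(np.array([.6028,-.332])-s["tool_pos"][:2])).round(2),s["tool_rot"][2])
E
```

```text
tool_pos: [0.5743, -0.2679, 0.0709]
contact_force: [0.6, 0.9, -1.9]
opening: 0.0391
time: 65.18
tool_pos: [0.602, -0.332, 0.0716]
tool_rot: [-3.141, -0.001, 1.924]
contact_force: [0.6, 0.3, -1.4]
opening: 0.0391
front bottom x 60.577949040118376 [np.float64(60.6), np.float64(60.6), np.float64(60.1)]
to go, tool mm [-0.18  0.7  -0.  ] 1.9249340814884612
```

Run:
```python
from h import *
w=camera("wrist"); s=observe(); zb=s["tool_pos"][2]+.0274
g=cv2.cvtColor(w["img"],cv2.COLOR_BGR2GRAY)[150:200,264]; print(g.tolist())
Rm=R.from_euler("xyz",s["tool_rot"])
for x in(-3,0,3): 
    P=lambda dx,z:pix(w,np.r_[(s["tool_pos"]+Rm.apply([(dx+x)/1000,-.008,0]))[:2],z])[0].round(1)
    print(x,"front top",P(50,zb+.014),"front bottom",P(50,zb),"hole top-rim far/near",P(42,zb+.014),P(28,zb+.014))
i=cv2.cvtColor(w["img"],cv2.COLOR_BGR2HSV)[170:240,250:310]; h=(cv2.inRange(i,(95,90,30),(130,255,255))==0).astype(np.uint8)
k,lb,st,ce=cv2.connectedComponentsWithStats(h)
for j in range(1,k):
    if st[j,4]>20: print(st[j]+[250,170,0,0,0],ce[j])
```

```text
[45, 70, 77, 82, 83, 82, 76, 47, 36, 49, 82, 93, 92, 91, 92, 88, 77, 53, 50, 50, 50, 51, 55, 53, 52, 52, 51, 49, 39, 39, 39, 39, 38, 55, 89, 89, 90, 90, 89, 90, 92, 91, 90, 90, 92, 91, 91, 91, 92, 93]
-3 front top [189.6 261.5] front bottom [183.1 262.9] hole top-rim far/near [205.5 261.8] [232.4 262.2]
0 front top [183.4 261.3] front bottom [177.4 262.8] hole top-rim far/near [199.6 261.6] [226.7 262.1]
3 front top [177.2 261.2] front bottom [171.7 262.7] hole top-rim far/near [193.6 261.5] [221. 262.]
[250 170   3   8  24] [1.  3.5]
[271 170  18   8 108] [29.59259259  4.25      ]
```

The front edge projects as expected, with zero offset. I'll shift 0.7 mm and lower with the force watched.

```bash
python3 -m inch '[[[0,0.7,0,0],[0,0,10,0],[0,0,10,0],[0,0,10,0],[0,0,0,0],[0,0,0,0]]]' | grep -E "force|open|pos"
python3 -m inch '[[[0,0,3,0],[0,0,3,0],[0,0,3,0],[0,0,0,0]]]' | grep -E "force|open|pos"
```

```text
tool_pos: [0.6031, -0.3321, 0.0425]
contact_force: [-0.3, 0.2, -1.6]
opening: 0.0391
tool_pos: [0.6027, -0.3318, 0.033]
contact_force: [0.4, 0.0, -1.3]
opening: 0.0389
```

```bash
python3 -m inch '[[[0,0,4,0],[0,0,4,0],[0,0,4,0],[0,0,4,0],[0,0,4,0],[0,0,0,0]]]' | grep -E "force|open|pos"
```

```text
tool_pos: [0.6027, -0.3318, 0.0129]
contact_force: [0.5, 0.7, -1.9]
opening: 0.0394
```

Bottom is now at 0.040; 6 mm to go.

```bash
python3 -m inch '[[[0,0,3,0],[0,0,2,0],[0,0,0.8,0],[0,0,0,0]]]' | grep -E "force|open|pos"
python3 -m inch '[[[0,0,0,0],[0,0,0,0],[0,0,0,0],[0,0,0,0],[0,0,0,0],[0,0,0,0],[0,0,0,0]]]' -1 | grep -E "force|open|pos"
python3 -m inch '[[[0,0,-10,0],[0,0,-25,0],[0,0,-40,0],[0,0,-40,0],[0,0,-40,0],[0,0,-30,0],[0,0,0,0],[0,0,0,0]]]' | grep -E "force|open|pos|time"
python3 - <<'E'
from h import *
w=plates(z=.048)
for d in place_of("wrist","hook")[:1]: print("hook",d,world(w,d["at"],0))
g=cv2.cvtColor(w["img"],cv2.COLOR_BGR2HSV); m=cv2.inRange(g,(0,150,60),(8,255,255)); q=np.argwhere(m); print("red px",q.min(0),q.max(0),world(w,q.mean(0),.055))
s=camera("side"); a=cv2.resize(s["img"][150:240,300:440],(560,360),interpolation=cv2.INTER_CUBIC); b=cv2.resize(w["img"][60:260,150:380],(414,360),interpolation=cv2.INTER_CUBIC)
cv2.imwrite("pics/end.png",cv2.resize(np.hstack([a,b]),(800,296)))
t=camera("top"); blue(t)
for l in("oil_bottle","collet","chip_brush","hook","mark"):
    for d in place_of("top",l)[:1]: print(l,d["at"],world(t,d["at"],0).round(3),d["conf"])
E
```

```text
tool_pos: [0.6029, -0.332, 0.0076]
contact_force: [-0.2, -0.1, -2.0]
opening: 0.0396
tool_pos: [0.6029, -0.332, 0.0076]
contact_force: [-0.3, -0.2, 0.1]
opening: 0.0917
time: 69.65
tool_pos: [0.6025, -0.3317, 0.1918]
contact_force: [-0.6, -0.0, 0.2]
opening: 0.0918
plate [ 0.6025 -0.3303] [ 40.1 100.1] yaw 1.926 px (260, 142, 39, 92) tool shift [1.1 0.5 0. ] roll 0.0
hook {'at': [177.4, 144.3], 'conf': 0.59} [[ 0.44823494 -0.38414408]]
red px [153 102] [214 153] [[ 0.44912426 -0.37737967]]
blue px [411. 187.] xy [ 604. -298.] size [32. 58.] long-axis yaw 2.719
oil_bottle [125.6, 320.2] [[ 0.799 -0.03 ]] 0.77
collet [139.7, 275.0] [[0.755 0.11 ]] 0.53
chip_brush [131.7, 365.0] [[ 0.778 -0.168]] 0.84
mark [240.3, 439.2] [[ 0.44 -0.38]] 0.92
```

View pics/end.png

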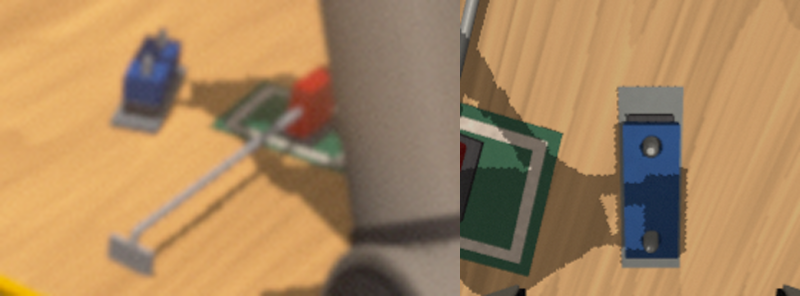

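The picture shows both plates flush on the pins, with the pins poking through at (650,145) and (650,240), and the hook upright on the mark. The bystanders read where they were, so I'm handing in.

```bash
python3 -c "
from cell import *
print(hand_in())"
```

```text
the job is handed in; nothing more can be done
None
```

I drew both blue plates out from behind the guard with the hooked rod and parked the rod. I then stacked the plates on the pins and handed in at about 70 s. Only two plates were present; the cage looked empty after the second pull.

**Last checks:**
- **Stack:** the top plate is at (0.6025, -0.3303), yaw 1.926. The seat measures (0.603, -0.332), yaw 1.927, so they agree within 2 mm. The pins show through the holes and the lowering heights fit 20 and 34 mm. I measured the lower plate before adding the second: (0.6027, -0.332), yaw 1.922.
- **Hooked rod:** it stands upright about 7 mm from the mark's middle.
- **Bystanders:** the collet and brush read within about 10 mm of their first positions. I had no numeric starting position for the oil bottle. Its last detection was within about 5 pixels of its first, which is about detection noise, and nothing came near it.

**What disagreed or failed along the way:**
- **Fingertips:** the real fingertips sit about 30 mm short of the reported TCP. The first closes on the rod and on a plate came up empty until I went lower.
- **Rod grip:** the first successful grip held the rod about 27 mm off-centre, so I set it down and gripped it again.
- **Network readings:** the last top-camera pass did not report the rod, and its mark reading was about 12 mm from my contour fit. I relied on the wrist camera for both.

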